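# Spot-check the air in a warming cabinet with a stem thermometer

## Task

First turn the warming cabinet's dial clockwise to 60 (its scale runs clockwise from 0 to 100 with a mark every ten, long ones at 0, 50 and 100) and let go of it. Then lift the stem thermometer out of its stand and lower its stem through the steel guide sleeve in the cabinet's lid until the rubber ring on the stem is level with the sleeve's rim, without letting the thermometer touch the cabinet, because contact with the metal would spoil the air reading. Finish while still holding the thermometer by its handle there, upright, still and centred in the sleeve; leave the dial at 60 and do not disturb the bottle, beaker or jar standing near.

Things in the scene. Friction and masses are not known exactly. Their poses are not given: they have to be found in the camera images.
- cabinet: Bench-top warming cabinet, fixed to the bench, 250 (x) x 190 (y) x 86 mm. Origin: centre of its underside, on the bench; its x axis points from the front console to the chamber at the back, z up. Front console (x -125 to -25 mm) is 48 mm high and carries the dial at x -80, y 0. Behind it the hollow chamber (x -25 to 125 mm) with a grey lid whose top is 86 mm above the bench. A vertical steel guide sleeve passes through the lid at x 45, y 0 mm.
- port_rim (a point): Centre of the open upper end of the steel guide sleeve, 105 mm above the bench. Sleeve: outer diameter 30 mm, bore 18 mm, straight and vertical, 50 mm long (20 mm of it above the lid), then open into the chamber; at least 85 mm free depth below this point.
- dial (a joint): Dial angle in rad, 0 at scale 0, growing clockwise seen from above; 0.0419 rad per scale unit, stops at 0 and 4.19 (scale 100). 60 on the scale is 2.513 rad. It turns about the vertical axis and stays where it is left (friction torque 0.05 N m).
- dial_grip (a point): Point on the dial's axis, 24 mm above the console deck (72 mm above the bench): middle of the knob's bar grip. The knob is a black round skirt (diameter 40 mm, its top 6.5 mm above the deck) with an upright bar across it, 40 mm long along the pointer, 12 mm wide, its top 34 mm above the deck. The point's own x axis points along the bar to the pointer end. The chamber's front wall is 55 mm behind the axis.
- dial_pointer (a point): Outer end of the white pointer line at the top of the bar, 20 mm from the dial's axis. It points to the scale: on the deck, 50 lies straight towards the chamber (the cabinet's +x), 60 is the next mark clockwise of it (24 degrees).
- dial_60 (a point): The short scale mark for 60 on the deck, 30 mm from the dial's axis.
- stand: Parking stand of the thermometer, fixed to the bench: round dark base of 84 mm diameter and an upright aluminium tube, outer diameter 27 mm, bore 14 mm, top 116 mm above the bench. Origin: centre of its underside. It stands either left or right of the cabinet.
- thermometer: Stem thermometer, loose, about 90 g, standing upright in the stand with its shoulder on the tube's top. Origin at the tip of the stem (16 mm above the bench at the start), z along the stem towards the handle. Steel stem diameter 8 mm, 100 mm long; shoulder disc diameter 25 mm, 4 mm thick at z 100 to 104 mm; round grey handle diameter 22 mm from there to the top at z 172 mm.
- thermo_tip (a point): Lower end of the stem.
- thermo_ring (a point): Centre of the rubber depth ring on the stem, 65 mm above the tip; ring diameter 11 mm, 3 mm thick.
- thermo_handle (a point): On the axis of the handle, 150 mm above the tip, 22 mm below its top: a good place to hold it.
- reagent_bottle: Bystander: amber reagent bottle with screw cap, diameter 54, height 105 mm, loose, on the other side of the cabinet from the stand. Origin: centre of its underside.
- glass_beaker: Bystander: empty glass beaker, diameter 72, height 92 mm, loose, near the balance. Origin: centre of its underside.
- jar_3: Bystander: sample jar with screw lid, diameter 63, height 72 mm, loose, at the right. Origin: centre of its underside.
Not all that is in view belongs to the job. Leave any red look-alike of the thermometer alone.

How it is judged:
By the outcome, as a careful person would: the job done as asked, in the order asked, and still so for the second after the job is handed in, while the arm keeps its last pose, push and grip.
It also fails if it takes over 58 s, if anything falls off the work surface, if the arm or the gripper's body presses on something with over 40 N, if the wrist force passes 120 N, or if a joint passes its speed limit or range.

## Robot

A 6-joint arm with a two-finger parallel gripper is mounted at the origin on a cart in front of the work surface, level with it; the furniture and walls round the work are solid. World frame = base frame: x ahead of the robot, y to its left, z up, the work surface at z = 0. Lengths are in mm, angles in rad, forces in N, time in s.
With the tool pointing down it reaches from about 275 to 750 mm from the base axis. Payload 10.2 kg.
Tool frame: the origin (TCP) lies between the finger pads; the fingertips stand 17 mm ahead of it and the grasp point (between the pads) lies 2 mm behind it (tips_ahead is the distance from the TCP to the fingertips, in mm); z points along the fingers, y is the line along which they close (so a half turn about z gives the same grasp; the last joint's range is limited). The gripper opens to 85 mm and grips with 20 to 120 N. Pads are 22 mm wide; open, the fingers measure 114 mm over their backs; the gripper's body (76 mm by 85 mm) begins 54 mm behind the grasp point. The pads swing forward as they close: fully open they stand 13 mm farther back than shut.
Start: joints at [0.906, 0.313, 1.498, -0, 1.331, -0.223], TCP at [224.486, 474.592, 248.294] pointing down, gripper open.
Joint ranges: [-2.94, 2.94], [-0.97, 2.17], [0.19, 2.56], [-1.23, 4.37], [0.02, 3.11], [-2.88, 2.88]. Speed limits (rad/s): [2.39, 2.39, 3.01, 3.14, 3.14, 3.14].

## Interface

Orientations are given as a unit quaternion [w, x, y, z].
In Python, from rig import sense, capture, finish_job, boxes_of, tips_ahead gives the robot as it stands.
- The arm moves only by the tool drive_tool, never from a script. Its argument "commands" is text: rows parted by semicolons, each of 7 numbers parted by spaces: the shift along the world's x, y, z in units of 0.1 m (1.0 is 0.1 m), then the turn, a rotation vector about the world's x, y, z in units of pi/4 rad (1.0 is pi/4 rad), then the opening in per cent of the stroke, from 0 (shut) to 100 (fully open). A call has 1 to 20 rows; each row shifts and turns the commanded pose from where the row before left it; what a row does not reach is not made up. A row lasts 1/12 s, in which the tool goes at most 41.7 mm and 7.16 degrees, less where a joint would pass 70% of its speed; a pose out of reach is approached as far as the arm can. A call with a number of a shift or a turn outside -1 to 1 is refused whole. A call with a gripper value outside its range is refused whole. The fingers move at their own pace and stop on an object; "force" is the grip in N (left out, the last holds). Time passes only in rows, so rows that do not move let the fingers close. It gives the time, the measured TCP pose, the force, the opening and the grip force at its end, in the units of the state.
- sense(): the state, without advancing time (a new reading comes with each control period).
- capture(name): name is "scene" or "side" or "wrist"; returns a dict with "pixels" (384x512x3 uint8, blue, green, red), "fov_y" (degrees; the focal length in pixels is half the picture's height over the tangent of half this angle, whatever the lens; pixels are square), "cx", "cy" (the principal point, pixels), "k1" (the pictures are not rectified: a ray, as slopes to the right and down, at radius r is drawn at 1 + k1 r^2 times it, then the intrinsics apply), "position" and "attitude" of the camera in the world; the wrist camera has in their place "tool_from_camera" (4x4, takes a point from camera to tool coordinates, whose origin is the TCP and whose axes are the flange's). Camera axes: x right, y down, z forward; pixel columns grow to the right and rows downward; lengths in mm; the calibration is good to about 2 mm. A picture is of the moment at which its call begins: read the wrist's pose just before it. There is no depth.
- finish_job(): hands the job in; it is judged then, once.
Trained networks look in a picture, given as the dict that the camera call returned (one of the last four; its "shot" number tells which), for a name from the list of things; names that differ only in an ending like _2 or _b are one class to them, and where a whole thing is asked for, a point or a joint stands for the part that bears it (a point fixed in the world has none). Each returns a list of dicts, best first, with "confidence" (0 to 1); they miss things now and then, are a little off and sometimes report something else, mostly with a low value. They report only what shows in the picture. A call takes as long as a camera call. They do not tell look-alikes from the thing itself.
- boxes_of(picture, name): "position" ([column, row] in pixels, amid what is visible of it).
The state is a dict: "time_s": time; "joints": joint angles; "dq": joint speeds; "tau": joint torques, N m; "eef_pos": TCP position; "ee_rot": TCP orientation; "force": force on the tool from outside, world axes, zero at the start; "wrist_torque": the same for the moment, N m; "grip_width": opening from 0.0 (shut) to 1.0 (fully open); "grip_force": force on a finger pad.
Only numpy, scipy, OpenCV 4.12 (cv2) and the standard library are available. Lean on these libraries where they do the work, as an engineer would, in place of code of your own. Each camera call takes 0.05 s, during which the arm holds its last target. There are 200 camera calls.

## Working session

There is one attempt and no reset: what is moved stays moved. The work goes in short steps, Python scripts to look and compute and a tool call to move; the robot and the scene stay as the last step left them, time stands still between calls to the robot, and variables do not carry over. Pictures are saved under pics/ and viewed, at most 10 in all, crops included, and the job is handed in when it is done.

Besides the shell and the picture viewer there is one more tool, called after ">>>" by a JSON object that holds its "fn" and its "kwargs", one argument or row to a line. drive_tool: Moves the arm, as the interface text tells. Shifts and turns lie within -1 to 1; 1 stands for 0.1 m of shift or pi/4 rad of turn. Its arguments: {"type":"object","properties":{"commands":{"type":"string"},"force":{"type":"number"}},"required":["commands"]}

```bash
mkdir -p pics; ls; cat > h.py <<'E'
import numpy as np, cv2, json
from scipy.spatial.transform import Rotation as R
from rig import *
def q2R(q): return R.from_quat([q[1],q[2],q[3],q[0]]).as_matrix()
def cam(c,s=None):
    if 'tool_from_camera' in c:
        T=np.array(c['tool_from_camera']);Rt=q2R(s['ee_rot'])
        return Rt@T[:3,:3], Rt@T[:3,3]+np.array(s['eef_pos'])
    a=np.array(c['attitude'])
    return (q2R(a) if a.size==4 else a.reshape(3,3)), np.array(c['position'])
def K(c):
    f=c['pixels'].shape[0]/2/np.tan(np.radians(c['fov_y'])/2)
    return np.array([[f,0,c['cx']],[0,f,c['cy']],[0,0,1.]]),np.array([c['k1'],0,0,0,0.])
def ray(c,px,s=None):
    k,d=K(c);Rc,p=cam(c,s)
    u=cv2.undistortPoints(np.array([[px]],float),k,d)[0,0]
    return p,Rc@np.array([u[0],u[1],1])
def onz(c,px,z,s=None):
    p,v=ray(c,px,s);return p+v*(z-p[2])/v[2]
def proj(c,X,s=None):
    k,d=K(c);Rc,p=cam(c,s)
    Xc=(np.atleast_2d(X)-p)@Rc
    return cv2.projectPoints(Xc,np.zeros(3),np.zeros(3),k,d)[0][:,0]
def tri(rays):
    A=0;b=0
    for p,v in rays:
        v=v/np.linalg.norm(v);M=np.eye(3)-np.outer(v,v);A=A+M;b=b+M@p
    return np.linalg.solve(A,b)
E
python3 - <<'E'
from h import *
s=sense();print({k:np.round(v,3).tolist() for k,v in s.items()})
P={n:capture(n) for n in('scene','side','wrist')}
for n,c in P.items():
    print(n,{k:v for k,v in c.items() if k!='pixels'})
    cv2.imwrite(f'pics/{n}0.png',c['pixels'])
    for t in ['cabinet','port_rim','dial_grip','dial_pointer','dial_60','stand','thermometer','thermo_handle','thermo_ring','reagent_bottle','glass_beaker','jar_3']:
        print(t,[(np.round(b['position'],1).tolist(),round(b['confidence'],2)) for b in boxes_of(c,t)])
cv2.imwrite('pics/a.png',np.vstack([P['scene']['pixels']]))
E
```

```text
pics
{'time_s': 0.0, 'joints': [0.906, 0.313, 1.498, -0.0, 1.331, -0.223], 'dq': [-0.001, 0.0, 0.0, -0.001, 0.002, -0.001], 'tau': [0.001, -41.226, -25.974, -0.0, 0.004, -0.0], 'eef_pos': [224.321, 474.386, 247.741], 'ee_rot': [-0.0, 0.219, 0.976, -0.001], 'force': [-0.578, 0.34, -0.272], 'wrist_torque': [0.006, -0.014, 0.008], 'grip_force': 0.0, 'grip_width': 0.998}
scene {'fov_y': 49.262276946673836, 'cx': 249.8887669513865, 'cy': 189.23950737081725, 'k1': -0.0786486020355929, 'position': array([ -198.44273949, -1307.33029263,   742.50863112]), 'attitude': array([-0.52294511,  0.81336534, -0.2073382 ,  0.14824339]), 'shot': 1}
cabinet [([242.6, 190.5], 0.67), ([345.2, 268.7], 0.38), ([192.8, 163.0], 0.36)]
port_rim [([240.3, 190.7], 0.69)]
dial_grip [([225.7, 193.0], 0.52)]
dial_pointer []
dial_60 [([242.4, 189.6], 0.88), ([227.2, 193.0], 0.4)]
stand [([268.2, 236.2], 0.84)]
thermometer [([277.7, 221.9], 0.6), ([247.7, 196.7], 0.53), ([233.1, 195.9], 0.49), ([308.0, 210.7], 0.47)]
thermo_handle [([280.9, 220.7], 0.75), ([271.2, 199.4], 0.65), ([246.8, 197.1], 0.56), ([309.4, 210.5]
[... 1435 characters left out ...]
, 'cx': 256.8953574800389, 'cy': 189.7082077214556, 'k1': -0.010635995100907748, 'tool_from_camera': array([[-9.69538351e-04, -9.44837044e-01, -3.27539342e-01,
         8.65033017e+01],
       [ 9.99999162e-01, -6.35103976e-04, -1.12801037e-03,
         3.93037137e-01],
       [ 8.57764449e-04, -3.27540161e-01,  9.44836868e-01,
        -1.26642663e+02],
       [ 0.00000000e+00,  0.00000000e+00,  0.00000000e+00,
         1.00000000e+00]]), 'shot': 3}
cabinet [([90.1, 379.8], 0.74)]
port_rim [([91.9, 375.9], 0.65)]
dial_grip []
dial_pointer []
dial_60 [([92.5, 377.1], 0.72)]
stand []
thermometer []
thermo_handle []
thermo_ring []
reagent_bottle [([282.7, 335.6], 0.84)]
glass_beaker []
jar_3 []
```

```bash
python3 - <<'E'
from h import *
a=cv2.imread('pics/scene0.png')[120:300,150:390];b=cv2.imread('pics/side0.png')[120:330,180:340]
a=cv2.resize(a,None,fx=1.9,fy=1.9,interpolation=3);b=cv2.resize(b,None,fx=1.9,fy=1.9,interpolation=3)
o=np.zeros((400,800,3),np.uint8);o[:a.shape[0],:a.shape[1]]=a;o[:b.shape[0],480:480+b.shape[1]]=b;cv2.imwrite('pics/c1.png',o)
E
```

```text
(no output)
```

View pics/c1.png

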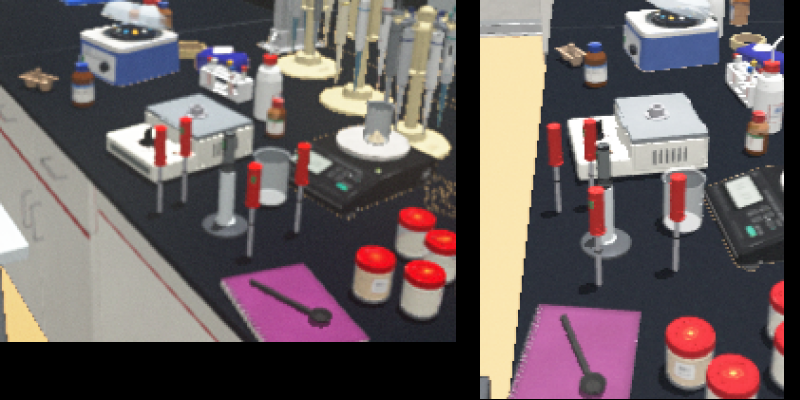

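Grey thermometer in the stand: scene (271,199), side (247,203). The four red look-alikes are at scene (233,196), (247,197), (281,221) and (309,210). Only the grey-handled one sits in the dark-based stand, so it fits. The cabinet sleeve is at scene (240~,178).

```bash
python3 - <<'E'
from h import *
A=capture('scene');B=capture('side')
pr={'th':((271.2,199.4),(247.3,203.3)),'r1':((233,197),(220.5,202)),'r2':((247,197),(238,193)),'r3':((282.5,220),(240.8,234)),'r4':((309.2,210.7),(283.5,225)),
'bottle?':((295,182),(326,190)),'port?':((253,178),(272.5,177))}
for n,(a,b) in pr.items():
    X=tri([ray(A,a),ray(B,b)]);print(n,X.round(),(proj(A,X)[0]-a).round(1),(proj(B,X)[0]-b).round(1))
for n,p,z in [('stand base',(268,238),0),]: print(n,onz(A,p,z).round())
print('bottle',onz(A,(194,171),0).round(),'beaker',onz(A,(293,225),0).round())
E
cat > /tmp/x.py <<'E'
from h import *
E
python3 - <<'E'
import sys;sys.path.insert(0,'.')
import cv2,numpy as np
a=cv2.imread('pics/scene0.png')[165:265,200:320]
b=cv2.imread('pics/side0.png')[155:255,210:310]
a=cv2.resize(a,None,fx=3.6,fy=3.6,interpolation=2);b=cv2.resize(b,None,fx=3.6,fy=3.6,interpolation=2)
cv2.imwrite('pics/c2.png',np.hstack([a,b]))
E
```

```text
th [ 491. -258.  153.] [-0.5 -1.9] [0.1 2.2]
r1 [ 406. -156.  120.] [0.7 2.5] [-0.2 -2.7]
r2 [ 464. -142.  122.] [-0.6 -2.8] [0.1 3.1]
r3 [ 468. -365.  125.] [-0. -0.] [0. 0.]
r4 [ 589. -339.  125.] [-0.5 -1.9] [0.1 2.3]
bottle? [801.  30.  40.] [-0.  -0.2] [0.  0.2]
port? [596.  40.  95.] [-0.2 -0.8] [0.  0.9]
stand base [ 486. -261.    0.]
bottle [498. 429.   0.] beaker [ 617. -224.    0.]
```

View pics/c2.png

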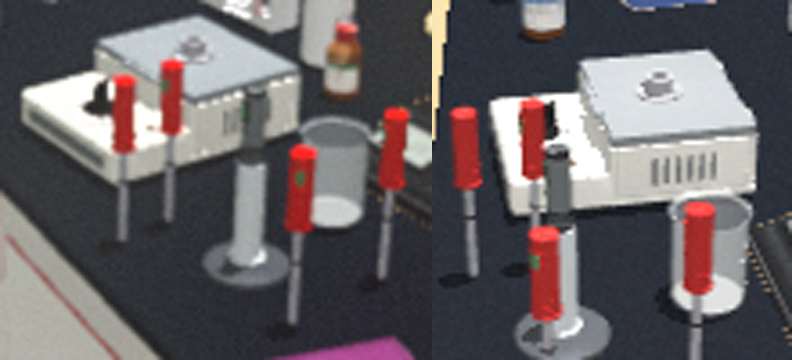

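The crop shows the grey-handled thermometer in the tube at scene (271,199), with red ones around it. The dial knob is at about scene (228,192) and the sleeve at scene (253,177). Next I go above the cabinet.

>>> {"fn": "drive_tool", "kwargs": {
  "commands": "0.215 -0.31 0 0 0 0 100;0.215 -0.31 0 0 0 0 100;0.215 -0.31 0 0 0 0 100;0.215 -0.31 0 0 0 0 100;0.215 -0.31 0 0 0 0 100;0.215 -0.31 0 0 0 0 100;0.215 -0.31 0 0 0 0 100;0.215 -0.31 0 0 0 0 100;0.215 -0.31 0 0 0 0 100;0.215 -0.31 0 0 0 0 100;0.215 -0.31 0 0 0 0 100;0.215 -0.31 0 0 0 0 100;0.215 -0.31 0 0 0 0 100;0.215 -0.31 0 0 0 0 100;0 0 0 0 0 0 40;0 0 0 0 0 0 40"
}}

```text
time_s: 3.38
eef_pos: [525.9, 39.3, 247.8]
ee_rot: [-0.0, 0.22, 0.975, 0.0]
force: [-0.1, 0.7, -1.0]
grip_width: 0.748
grip_force: 0.0
```

```bash
python3 - <<'E'
from h import *
s=sense();c=capture('wrist');print(s['time_s'],np.round(s['eef_pos'],1),np.round(s['ee_rot'],3),s['grip_width'],np.round(s['joints'],2))
import pickle;pickle.dump((s,c),open('w1.pkl','wb'))
cv2.imwrite('pics/w1.png',cv2.resize(c['pixels'],None,fx=1.5,fy=1.5,interpolation=2))
for t,z in [('port_rim',105),('dial_grip',72),('dial_pointer',82),('dial_60',48)]:
    print(t,[(np.round(b['position'],1).tolist(),round(b['confidence'],2),onz(c,b['position'],z,s).round(1)) for b in boxes_of(c,t)])
E
```

```text
3.3833 [525.9  39.3 247.8] [-0.     0.22   0.975  0.   ] 0.7476495357176048 [-0.15  0.32  1.49  0.    1.33 -1.27]
port_rim [([264.0, 182.0], 0.78, array([528.1,  45.5, 105. ]))]
dial_grip [([221.2, 126.5], 0.74, array([469. ,  28.2,  72. ]))]
dial_pointer [([217.8, 125.4], 0.64, array([466. ,  27.4,  82. ]))]
dial_60 [([263.7, 183.1], 0.94, array([546.1,  38. ,  48. ])), ([221.0, 126.2], 0.79, array([470.3,  24.3,  48. ]))]
```

View pics/w1.png

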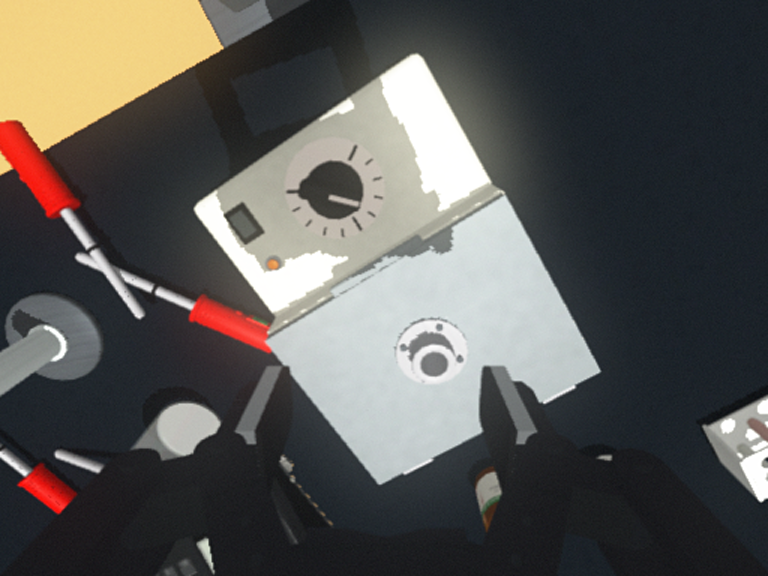

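The view shows the knob at (331,190), pointer tip at (358,206), and long marks at (354,150), (357,222) and (293,190). The sleeve bore is at (434,361), and the lid corners are clear. Next I fit the cabinet pose to these.

```bash
python3 - <<'E'
from h import *
import pickle
from scipy.optimize import least_squares
s,c=pickle.load(open('w1.pkl','rb'))
pts=[((503,192),(-25,95,86)),((600,372),(125,95,86)),((380,484),(125,-95,86)),((270,334),(-25,-95,86)),((418,54),(-125,95,48)),((195,208),(-125,-95,48)),((434,361),(45,0,105)),((335,188),(-80,0,48))]
px=np.array([p[0] for p in pts])/1.5;X=np.array([p[1] for p in pts],float)
def W(v,X): return (R.from_euler('z',v[2]).as_matrix()@X.T).T+[v[0],v[1],0]
f=lambda v:(proj(c,W(v,X),s)-px).ravel()
r=least_squares(f,[550,40,.1],loss='soft_l1');v=r.x
print(v.round(3),f(v).reshape(-1,2).round(1).tolist())
print('port',W(v,np.array([[45,0,105.]])),'dial',W(v,np.array([[-80,0,72.]])))
d=W(v,np.array([[-80,0,82.]]))[0]
print('port by pixel',onz(c,(434/1.5,361/1.5),105,s))
t=onz(c,(358/1.5,206/1.5),82,s);print('tip',t-d,np.linalg.norm(t-d))
ang=v[2]-np.arctan2(*(t-d)[[1,0]]);print('pointer scale',50+np.degrees(ang)/2.4)
for m in [(354,150),(357,222),(293,190)]:
    q=onz(c,np.array(m)/1.5,48,s)-d;print('mark',50+np.degrees(v[2]-np.arctan2(q[1],q[0]))/2.4,np.hypot(q[0],q[1]))
bar=np.arctan2(*(t-d)[[1,0]]);print('bar ang deg',np.degrees(bar))
ty=q2R(s['ee_rot'])[:,1];print('tool y ang',np.degrees(np.arctan2(ty[1],ty[0])))
b=c['pixels'][60:190,170:300];cv2.imwrite('pics/w1c.png',cv2.resize(b,None,fx=4.6,fy=4.6,interpolation=2))
E
```

```text
[5.50728e+02 3.61920e+01 1.20000e-01] [[2.4, -1.3], [3.2, -0.3], [-1.1, 2.0], [-6.2, 3.7], [0.4, -4.2], [-4.4, -0.2], [0.1, 1.9], [0.1, 0.7]]
port [[595.40536056  41.56987942 105.        ]] dial [[471.30129312  26.63065437  72.        ]]
port by pixel [593.44270164  42.34011224 105.        ]
tip [13.15018944 13.36548441  0.        ] 18.750030823112112
pointer scale 33.91618271894049
mark -0.023740615690236666 29.59748631689296
mark 49.95636846474228 27.469771983634097
mark 100.5136423224045 29.45039860137919
bar ang deg 45.46520493598327
tool y ang 64.53623480355265
```

View pics/w1c.png

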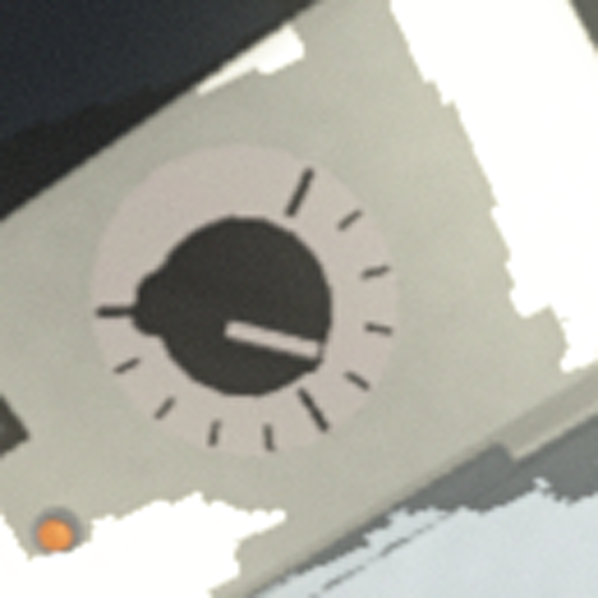

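Long marks read 0, 50 and 100 as they should, and the pointer is at about 33. I turn the tool onto the bar and move over the dial.

>>> {"fn": "drive_tool", "kwargs": {
  "commands": "-0.05 -0.0115 0 0 0 0.1475 40;-0.05 -0.0115 0 0 0 0.1475 40;-0.05 -0.0115 0 0 0 0.1475 40;-0.05 -0.0115 0 0 0 0.1475 40;-0.05 -0.0115 0 0 0 0.1475 40;-0.05 -0.0115 -0.1 0 0 0.1475 40;-0.05 -0.0115 -0.1 0 0 0.1475 40;-0.05 -0.0115 -0.2 0 0 0.1475 40;-0.05 -0.0115 -0.2 0 0 0.1475 40;-0.05 -0.0115 -0.2 0 0 0.1475 40;-0.05 -0.0115 -0.2 0 0 0.1475 40;0 0 0 0 0 0 40;0 0 0 0 0 0 40",
  "force": 25
}}

```text
time_s: 4.72
eef_pos: [470.3, 28.5, 148.6]
ee_rot: [-0.0, -0.403, 0.915, 0.0]
force: [-0.2, -0.3, 0.9]
grip_width: 0.401
grip_force: 0.0
```

```bash
python3 - <<'E'
from h import *
s=sense();c=capture('wrist');print(s['time_s'],np.round(s['eef_pos'],1),np.round(s['ee_rot'],3),s['grip_width'],np.round(s['joints'],2),tips_ahead)
ty=q2R(s['ee_rot'])[:,1];print('tool y ang',np.degrees(np.arctan2(ty[1],ty[0])))
im=c['pixels'].copy()
a=np.radians(47.5);d=np.array([471.3,26.6,0])
for p in proj(c,[d+[0,0,82],d+[20*np.cos(a),20*np.sin(a),82]],s): cv2.drawMarker(im,tuple(np.round(p).astype(int)),(0,0,255),0,8)
print(proj(c,[d+[0,0,82],d+[20*np.cos(a),20*np.sin(a),82]],s))
cv2.imwrite('pics/w2.png',cv2.resize(im,None,fx=1.5,fy=1.5,interpolation=2))
E
```

```text
4.7167 [470.3  28.5 148.6] [-0.    -0.403  0.915  0.   ] 0.40105242026383964 [-0.19  0.31  1.79  0.    1.05 -2.59] 17.0
tool y ang 137.54378887090402
[[251.26791804 213.76675966]
 [251.44496145 239.95530483]]
```

View pics/w2.png

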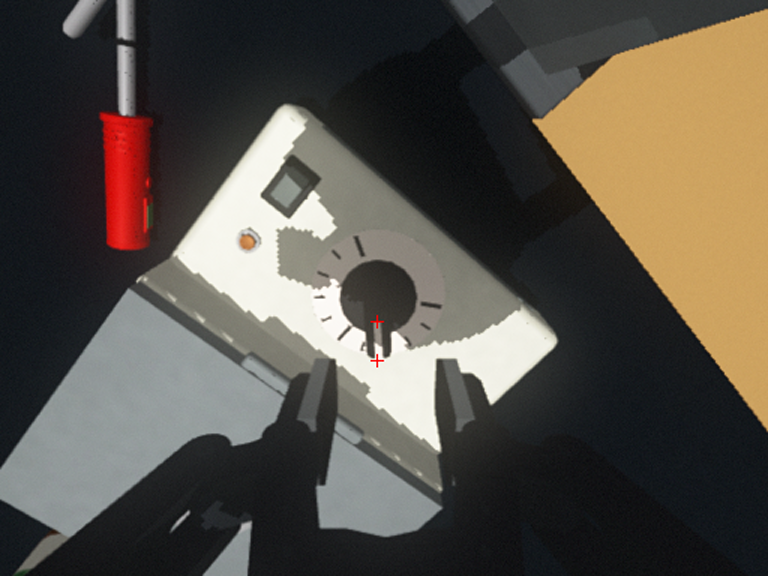

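The bar lies between the fingers, aligned with them, at (378,335). I descend and grip it.

>>> {"fn": "drive_tool", "kwargs": {
  "commands": "0.01 -0.019 -0.15 0 0 0 40;0 0 -0.15 0 0 0 40;0 0 -0.15 0 0 0 40;0 0 -0.15 0 0 0 40;0 0 -0.106 0 0 0 40;0 0 0 0 0 0 40;0 0 0 0 0 0 0;0 0 0 0 0 0 0;0 0 0 0 0 0 0;0 0 0 0 0 0 0;0 0 0 0 0 0 0",
  "force": 25
}}

```text
time_s: 5.68
eef_pos: [472.8, 25.6, 79.2]
ee_rot: [0.001, -0.404, 0.915, -0.001]
force: [1.5, -3.5, 7.1]
grip_width: 0.131
grip_force: 30.2
```

>>> {"fn": "drive_tool", "kwargs": {
  "commands": "0 0 0 0 0 -0.12 0;0 0 0 0 0 -0.12 0;0 0 0 0 0 -0.12 0;0 0 0 0 0 -0.12 0;0 0 0 0 0 -0.12 0;0 0 0 0 0 -0.12 0;0 0 0 0 0 -0.12 0;0 0 0 0 0 -0.12 0;0 0 0 0 0 -0.12 0;0 0 0 0 0 -0.12 0;0 0 0 0 0 -0.12 0;0 0 0 0 0 -0.116 0;0 0 0 0 0 0 0;0 0 0 0 0 0 0"
}}

```text
time_s: 6.85
eef_pos: [472.9, 25.4, 79.2]
ee_rot: [0.002, 0.148, 0.989, -0.0]
force: [2.1, -4.5, 6.0]
grip_width: 0.133
grip_force: 30.2
```

```bash
python3 - <<'E'
from h import *
s=sense()
ty=q2R(s['ee_rot'])[:,1];print('tool y ang',np.degrees(np.arctan2(ty[1],ty[0])),s['eef_pos'],s['force'],s['wrist_torque'],s['grip_width'])
E
```

```text
tool y ang 73.02612619142144 [472.88318811  25.43353395  79.17091894] [ 2.07079546 -4.50693844  6.01043448] [-0.67897106 -0.2367095  -0.02845288] 0.13343995563467367
```

>>> {"fn": "drive_tool", "kwargs": {
  "commands": "0 0 0 0 0 0 40;0 0 0 0 0 0 40;0 0 0 0 0 0 40;0 0 0.1 0 0 0 40;0 0 0.3 0 0 0 40;0 0 0.4 0 0 0 60;0 0 0.4 0 0 0 60;0 0 0.4 0 0 0 60;0 0 0 0 0 0 60;0 0 0 0 0 0 60"
}}

```text
time_s: 7.68
eef_pos: [471.9, 26.1, 239.9]
ee_rot: [0.002, 0.147, 0.989, -0.0]
force: [-0.8, -0.4, -0.3]
grip_width: 0.6
grip_force: 0.0
```

```bash
python3 - <<'E'
from h import *
s=sense();c=capture('wrist');print(s['time_s'],np.round(s['eef_pos'],1),np.round(s['joints'],2))
im=c['pixels'].copy()
a=np.radians(6.9-24);u=np.array([np.cos(a),np.sin(a),0]);d=np.array([471.3,26.6,0])
P=proj(c,[d+[0,0,82],d+20*u+[0,0,82],d+30*u+[0,0,48]],s);print(P.round(1))
m=P[1].astype(int);x0,y0=m[0]-60,m[1]-60
b=cv2.resize(im[max(y0,0):y0+120,x0:x0+120],None,fx=4.8,fy=4.8,interpolation=2);print(x0,y0)
for p in P: cv2.drawMarker(b,tuple(np.round((p-[x0,max(y0,0)]+.5)*4.8).astype(int)),(0,0,255),0,12)
cv2.imwrite('pics/w3.png',b)
E
```

```text
7.6833 [471.9  26.1 239.9] [-0.19  0.2   1.66  0.    1.27 -1.47]
[[256.7 176.3]
 [256.7 195.8]
 [256.7 193.5]]
196 135
```

View pics/w3.png

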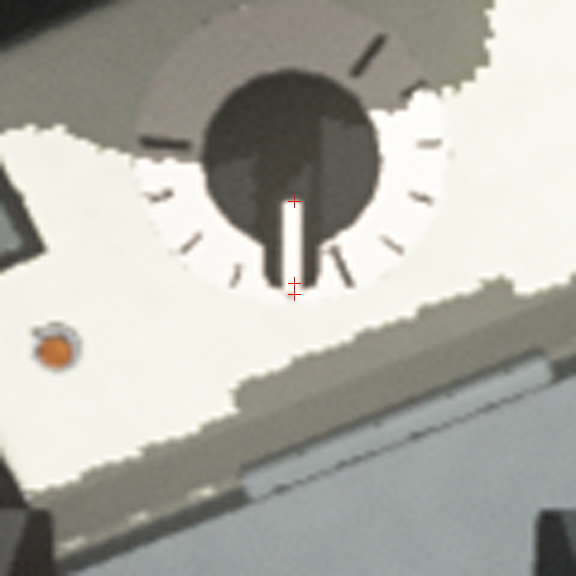

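The pointer lies on the 60 position, the middle mark between 50 at (343,265) and 70 at (236,275). Next, above the thermometer.

>>> {"fn": "drive_tool", "kwargs": {
  "commands": "0 -0.3 0.2 0 0 0 60;0 -0.35 0.2 0 0 0 60;0 -0.35 0.2 0 0 0 60;0 -0.36 0 0 0 0 60;0 -0.36 0 0 0 0 60;0 -0.36 0 0 0 0 60;0 -0.36 0 0 0 0 60;0 -0.36 0 0 0 0 60;0 0 0 0 0 0 60;0 0 0 0 0 0 60"
}}

```text
time_s: 8.57
eef_pos: [470.8, -255.0, 295.6]
ee_rot: [-0.002, 0.148, 0.989, 0.001]
force: [0.2, -0.4, -0.1]
grip_width: 0.603
grip_force: 0.0
```

```bash
python3 - <<'E'
from h import *
import pickle
s=sense();c=capture('wrist');print(s['time_s'],np.round(s['eef_pos'],1),np.round(s['joints'],2))
pickle.dump((s,c),open('w4.pkl','wb'))
print([(np.round(b['position'],1).tolist(),round(b['confidence'],2),onz(c,b['position'],166,s).round(1)) for b in boxes_of(c,'thermo_handle')])
im=cv2.resize(c['pixels'],None,fx=1.5,fy=1.5,interpolation=2)
cv2.imwrite('pics/w4.png',im)
E
```

```text
8.5667 [ 470.8 -255.   295.6] [-0.72  0.31  1.38  0.    1.46 -1.99]
[([249.8, 199.5], 0.91, array([ 479.7, -263.7,  166. ])), ([365.8, 162.1], 0.75, array([ 476.4, -158.8,  166. ])), ([292.8, 58.1], 0.75, array([ 378.8, -197.2,  166. ])), ([271.1, 256.0], 0.74, array([ 540.3, -261.7,  166. ])), ([215.8, 254.6], 0.61, array([ 523.4, -311.3,  166. ]))]
```

View pics/w4.png

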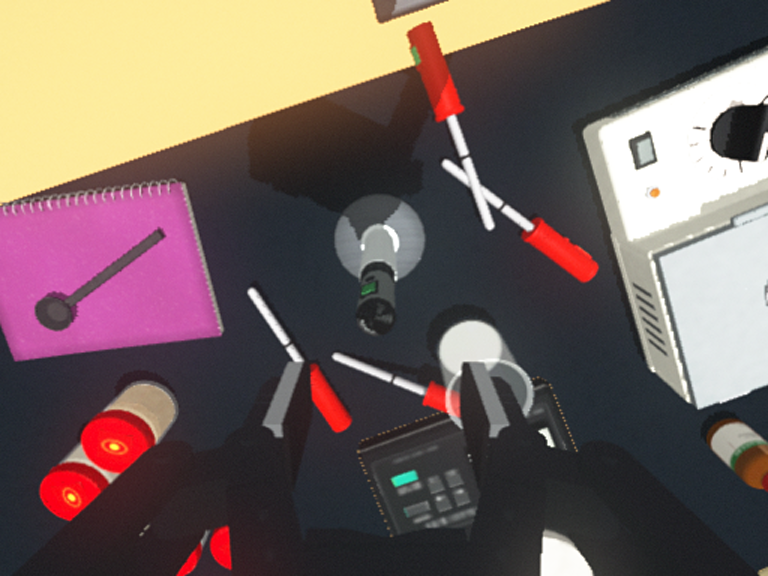

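The grey thermometer is upright in the stand: handle top at (377,320), base at (380,240).

```bash
python3 - <<'E'
from h import *
import pickle
s,c=pickle.load(open('w4.pkl','rb'))
print(onz(c,(377/1.5,319/1.5),188,s),onz(c,(380/1.5,240/1.5),6,s),onz(c,(379/1.5,245/1.5),116,s))
for z,r in ((188,11),(116,13.5),(0,42)):
    X=np.array([489,-259.5,z]);print(z,(proj(c,[X,X+[r,0,0],X+[0,r,0]],s)*1.5).round(0).tolist())
E
```

```text
[ 483.35153787 -263.03990484  188.        ] [ 482.32046848 -262.85278825    6.        ] [ 460.73954516 -255.70159269  116.        ]
188 [[386.0, 326.0], [392.0, 343.0], [405.0, 321.0]]
116 [[386.0, 284.0], [391.0, 301.0], [404.0, 279.0]]
0 [[386.0, 244.0], [398.0, 285.0], [429.0, 231.0]]
```

>>> {"fn": "drive_tool", "kwargs": {
  "commands": "0.062 -0.04 0 0 0 0 60;0.062 -0.04 0 0 0 0 60;0 0 -0.3 0 0 0 60;0 0 -0.3 0 0 0 60;0 0 -0.3 0 0 0 60;0 0 -0.25 0 0 0 60;0 0 -0.15 0 0 0 60;0 0 0 0 0 0 60;0 0 0 0 0 0 60"
}}

```text
time_s: 9.42
eef_pos: [484.4, -261.6, 167.7]
ee_rot: [-0.0, 0.147, 0.989, 0.0]
force: [0.7, 0.5, 0.6]
grip_width: 0.604
grip_force: 0.0
```

```bash
python3 - <<'E'
from h import *
s=sense();c=capture('wrist');print(s['time_s'],np.round(s['eef_pos'],1),np.round(s['ee_rot'],4))
X=np.array([483.2,-263,188]);P=proj(c,[X,X+[11,0,0],X-[11,0,0],X+[0,11,0]],s);print(P)
im=c['pixels'].copy()
for p in P: cv2.drawMarker(im,tuple(np.round(p).astype(int)),(0,0,255),0,6)
x,y=P[0].astype(int);y=min(y,304)
cv2.imwrite('pics/w5.png',cv2.resize(im[y-80:y+80,x-100:x+100],None,fx=3,fy=3,interpolation=2))
E
```

```text
9.4167 [ 484.4 -261.6  167.7] [-3.000e-04  1.467e-01  9.892e-01  2.000e-04]
[[251.79979325 300.31969788]
 [259.41099524 320.59731675]
 [243.7627084  278.89314112]
 [277.20581664 293.92840526]]
```

View pics/w5.png

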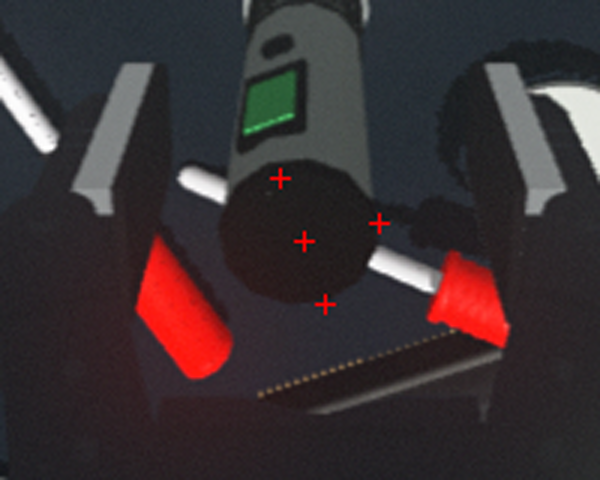

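The fingers straddle the handle, with its top disc centred at (299,229), about 2 mm nearer than predicted. I adjust slightly and grip.

>>> {"fn": "drive_tool", "kwargs": {
  "commands": "-0.03 -0.01 -0.03 0 0 0 60;0 0 0 0 0 0 60;0 0 0 0 0 0 0;0 0 0 0 0 0 0;0 0 0 0 0 0 0;0 0 0 0 0 0 0;0 0 0 0 0 0 0;0 0 0 0 0 0 0",
  "force": 50
}}

```text
time_s: 10.13
eef_pos: [481.0, -263.2, 165.2]
ee_rot: [0.0, 0.147, 0.989, -0.0]
force: [-1.3, -1.2, 5.4]
grip_width: 0.244
grip_force: 48.7
```

>>> {"fn": "drive_tool", "kwargs": {
  "commands": "0 0 0.1 0 0 0 0;0 0 0.2 0 0 0 0;0 0 0.25 0 0 0 0;0 0 0.25 0 0 0 0;0 0 0.25 0 0 0 0;0 0 0.2 0 0 0 0;0 0 0.1 0 0 0 0;0 0 0 0 0 0 0;0 0 0 0 0 0 0"
}}

```text
time_s: 10.88
eef_pos: [480.7, -262.8, 299.0]
ee_rot: [-0.0, 0.147, 0.989, 0.0]
force: [-0.4, -0.6, -2.0]
grip_width: 0.24
grip_force: 48.9
```

```bash
python3 - <<'E'
from h import *
s=sense();print(s['time_s'],np.round(s['eef_pos'],1),np.round(s['ee_rot'],4),s['force'],s['grip_width'])
h=.0,
x,y,z=s['eef_pos'];tip=np.array([x,y,z-149.2])
for n in('scene','side'):
    c=capture(n);P=proj(c,[tip,tip+[0,0,65],tip+[0,0,102],tip+[0,0,172]],None);print(n,P.round(1).tolist())
    a=P.mean(0).astype(int);b=cv2.resize(c['pixels'][a[1]-38:a[1]+37,a[0]-25:a[0]+25],None,fx=8,fy=8,interpolation=2)
    for p in P: cv2.drawMarker(b,tuple(np.round((p-[a[0]-25,a[1]-38]+.5)*8).astype(int)),(0,0,255),0,10)
    cv2.imwrite(f'pics/l_{n}.png',b)
cv2.imwrite('pics/l.png',np.hstack([cv2.imread('pics/l_scene.png'),cv2.imread('pics/l_side.png')]))
E
```

```text
10.8833 [ 480.7 -262.8  299. ] [-4.000e-04  1.471e-01  9.891e-01  3.000e-04] [-0.43686442 -0.5770892  -2.00639714] 0.24003312330121596
scene [[268.8, 199.4], [269.7, 181.2], [270.2, 170.6], [271.2, 149.7]]
side [[244.0, 207.2], [243.5, 187.7], [243.2, 176.1], [242.6, 153.0]]
```

View pics/l.png

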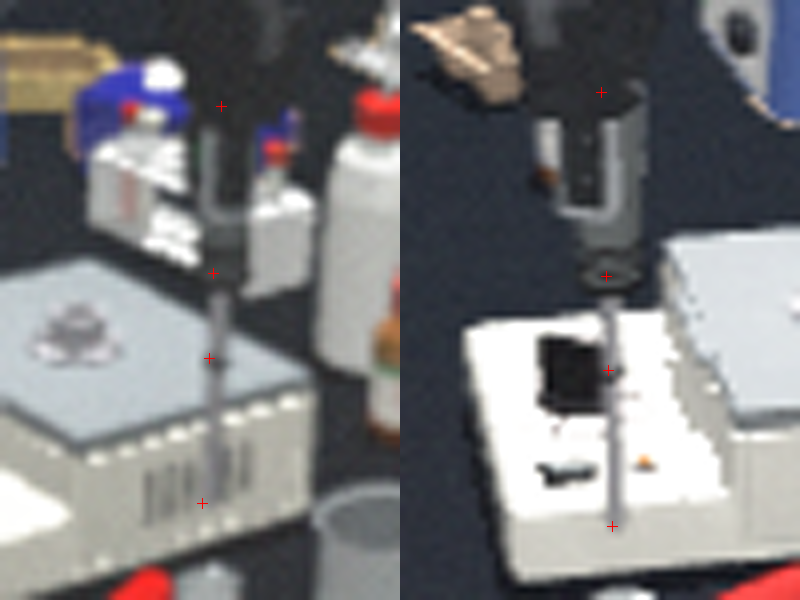

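The thermometer is held upright, clear of the tube, and the projected tip, ring, shoulder and top match the stem. I move it over the sleeve.

>>> {"fn": "drive_tool", "kwargs": {
  "commands": "0.057 0.152 0 0 0 0 0;0.1 0.27 0 0 0 0 0;0.114 0.305 0 0 0 0 0;0.114 0.305 0 0 0 0 0;0.114 0.305 0 0 0 0 0;0.114 0.305 0 0 0 0 0;0.114 0.305 0 0 0 0 0;0.114 0.305 0 0 0 0 0;0.114 0.305 0 0 0 0 0;0.1 0.27 0 0 0 0 0;0.057 0.152 0 0 0 0 0;0.026 0.067 0 0 0 0 0;0 0 -0.15 0 0 0 0;0 0 -0.12 0 0 0 0;0 0 0 0 0 0 0;0 0 0 0 0 0 0"
}}

```text
time_s: 12.32
eef_pos: [594.4, 41.0, 271.9]
ee_rot: [-0.001, 0.147, 0.989, -0.0]
force: [-0.5, -0.1, -0.4]
grip_width: 0.242
grip_force: 49.1
```

```bash
python3 - <<'E'
from h import *
import pickle
s=sense();c=capture('wrist');print(s['time_s'],np.round(s['eef_pos'],1),np.round(s['ee_rot'],4),s['force'],s['grip_width'])
pickle.dump((s,c),open('w6.pkl','wb'))
x,y,z=s['eef_pos'];tip=np.array([x,y,z-149.2])
t=np.linspace(0,2*np.pi,24,endpoint=False)
port=np.array([594.5,41.8,105])
P=proj(c,[tip,tip+[0,0,65],port],s);print(P.round(1).tolist())
m=P[0].astype(int);x0=m[0]-80;y0=min(m[1]-60,384-120);f=4.8
b=cv2.resize(c['pixels'][y0:y0+120,x0:x0+160],None,fx=f,fy=f,interpolation=2);print(x0,y0)
for p in P: cv2.drawMarker(b,tuple(np.round((p-[x0,y0]+.5)*f).astype(int)),(0,0,255),0,10)
cv2.imwrite('pics/w6.png',b)
E
```

```text
12.3167 [594.4  41.  271.9] [-1.100e-03  1.475e-01  9.891e-01 -1.000e-04] [-0.46605566 -0.10716315 -0.44258572] 0.24168875026954442
[[256.6, 180.8], [256.4, 207.1], [257.4, 175.4]]
176 120
```

View pics/w6.png

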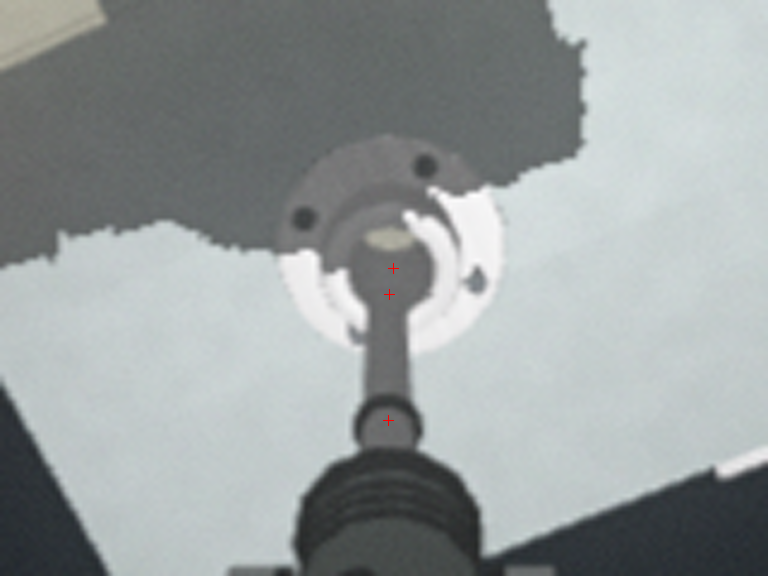

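The stem tip hangs just above the bore. The ring at (388,420) matches its projection, and the bore centre is about (392,262), so the port may be 1–2 mm nearer than estimated. I'll fit the bore edge numerically, with no more pictures.

```bash
cat > fit.py <<'E'
from h import *
import pickle
def rect(c,s,o,z,h=20,st=.25):
    g=np.arange(-h,h+st/2,st);X,Y=np.meshgrid(g,g,indexing='ij')
    Q=np.stack([o[0]+X.ravel(),o[1]+Y.ravel(),np.full(X.size,z)],1)
    p=proj(c,Q,s).astype(np.float32).reshape(*X.shape,2)
    return cv2.remap(cv2.cvtColor(c['pixels'],cv2.COLOR_BGR2GRAY),p[...,0],p[...,1],cv2.INTER_CUBIC)
E
python3 - <<'E'
from fit import *
s,c=pickle.load(open('w6.pkl','rb'))
o=np.array([594.5,41.8])
im=rect(c,s,o,105,20,1.)
print('rows x +14..-18 (dx), cols dy -18..18')
for i in range(2,39,2): print(i-20,' '.join('%3d'%v for v in im[i,2:39:1]))
E
```

```text
rows x +14..-18 (dx), cols dy -18..18
-18 111 119 116 107 107 114 122 120 121 120 121 122 120 123 119 118 118 114 115 114 116 118 117 117 120 120 125 126  98  73  67  71  76 104 121 122 128
-16 115 104  83  69  69  72  92 116 124 121 120 119 114 111 109 108 110 107 108 108 109 109 108 108 109 114 118 123 122 110  96  98 114 123 123 121 123
-14 121 109  82  67  69  84 102 120 122 114 111 106 106 108 109 113 115 113 112 114 114 113 110 108 107 107 106 106 111 126 181 174 133 120 121 121 122
-12 123 121 122 121 119 121 121 113 111 109 116 121 123 123 127 125 128 128 128 128 132 130 128 124 118 111 104 104 104 123 150 202 234 191 130 117 116
-10 119 123 118 119 123 122 112 110 115 121 126 127 125 123 121 120 121 123 124 120 120 119 118 164 239 225 149 113 109 104 107 156 238 247 249 237 217
-8 235 239 250 225 147 112 114 119 124 124 124 123 120 118 128 152 166 166 160 158 155 134 120 133 204 235 218 218 212 163 115 109 181 237 242 241 242
-6 237 238 242 238 184 121 122 124 123 122 120 112 109 106 111 137 157 166 171 170 168 168 167 166 191 229 236 239 243 238 187 121 156 237 243 240 240

[... 1106 characters left out ...]
 109 109 106 103 109 142 191 219 231 236 235 232 230 228 226 217 231 241 237 198 158 155 198 230
12 211 214 224 234 226 175 133 136 138 118 108 108 112 111 106 106 108 136 214 238 236 233 230 229 229 222 225 231 236 240 241 240 239 238 236 234 217
14 207 207 207 212 218 208 184 156 121 110 107 110 109 109 108 103 115 174 223 231 227 228 231 235 238 237 235 237 238 239 240 239 235 223 215 209 208
16 206 206 208 208 206 213 201 156 118 107 110 108 108 109 106 105 137 221 237 236 237 236 235 236 238 237 236 235 236 237 231 217 210 209 208 210 211
18 207 205 205 206 209 201 165 122 106 108 110 110 108 104 103 105 182 234 237 234 234 235 234 234 234 230 223 220 214 211 210 208 210 210 212 210 209
```

```bash
python3 - <<'E'
from fit import *
s,c=pickle.load(open('w6.pkl','rb'))
g=cv2.cvtColor(c['pixels'],cv2.COLOR_BGR2GRAY)
print('col253..261 rows 195..225')
for r in range(196,226): print(r,g[r,246:269].tolist())
T=q2R(s['ee_rot']);e=np.array(s['eef_pos']);tx=T[:,0]
for off in(-2,0,2):
    A=e-[0,0,149.2]+tx*off
    Q=[A+[0,0,63.5]+tx*5.5,A+[0,0,66.5]+tx*5.5,A+[0,0,100]+tx*12.5,A+[0,0,104]+tx*12.5,A+[0,0,65]]
    print(off,proj(c,Q,s).round(1).tolist())
E
```

```text
col253..261 rows 195..225
196 [207, 204, 206, 205, 206, 176, 131, 107, 110, 109, 109, 108, 107, 106, 108, 160, 197, 204, 207, 206, 206, 208, 208]
197 [206, 204, 207, 207, 203, 172, 123, 107, 108, 108, 110, 108, 107, 105, 112, 161, 199, 207, 205, 209, 207, 207, 206]
198 [203, 206, 204, 205, 205, 168, 121, 105, 108, 108, 107, 107, 106, 105, 109, 159, 196, 208, 207, 204, 208, 206, 208]
199 [206, 206, 203, 207, 208, 168, 118, 108, 109, 109, 112, 109, 107, 108, 111, 155, 196, 207, 206, 208, 208, 204, 207]
200 [207, 206, 208, 206, 207, 170, 116, 107, 111, 111, 111, 108, 106, 104, 107, 143, 191, 206, 206, 207, 206, 208, 205]
201 [206, 206, 205, 207, 206, 169, 121, 106, 109, 109, 105, 102, 102, 105, 108, 142, 188, 205, 207, 208, 207, 204, 205]
202 [204, 200, 205, 206, 206, 172, 116, 92, 81, 74, 74, 72, 76, 86, 100, 138, 188, 207, 206, 208, 208, 207, 206]
203 [202, 203, 207, 206, 206, 158, 92, 67, 63, 60, 60, 59, 61, 65, 74, 113, 180, 205, 208, 208, 207, 205, 204]
204 [203, 204, 206, 206, 173, 112, 63, 57, 60, 64, 64, 69, 62, 58, 55, 75, 146, 194, 206, 206, 208, 205, 204]
205 [203, 203, 208, 
[... 1740 characters left out ...]
2, 51, 52, 55, 59, 59, 57, 53, 52, 53, 53, 58, 62, 71, 67, 61]
222 [63, 59, 55, 54, 59, 60, 64, 62, 61, 59, 62, 59, 62, 65, 67, 64, 59, 55, 52, 55, 57, 62, 60]
223 [54, 53, 59, 63, 63, 57, 55, 52, 51, 57, 54, 52, 52, 55, 54, 55, 51, 56, 56, 55, 55, 54, 58]
224 [53, 61, 55, 56, 53, 50, 50, 51, 52, 53, 59, 59, 57, 61, 58, 52, 51, 52, 53, 54, 58, 55, 54]
225 [53, 54, 51, 58, 61, 60, 62, 63, 61, 59, 60, 58, 59, 67, 65, 65, 59, 54, 50, 50, 51, 54, 57]
-2 [[256.4, 201.9], [256.4, 203.4], [256.2, 212.8], [256.2, 215.4], [256.4, 209.6]]
0 [[256.4, 199.4], [256.4, 200.8], [256.2, 209.8], [256.2, 212.3], [256.4, 207.1]]
2 [[256.4, 196.8], [256.4, 198.3], [256.2, 206.8], [256.2, 209.3], [256.4, 204.5]]
```

Relative to the bore (595.1, 41.3), the stem axis is at about (596.3, 40.4). I shift by (-1.2, +0.9) mm, lower partway and re-measure.

>>> {"fn": "drive_tool", "kwargs": {
  "commands": "-0.006 0.005 0 0 0 0 0;-0.006 0.004 0 0 0 0 0;0 0 0 0 0 0 0;0 0 -0.05 0 0 0 0;0 0 -0.08 0 0 0 0;0 0 -0.1 0 0 0 0;0 0 -0.1 0 0 0 0;0 0 -0.08 0 0 0 0;0 0 -0.05 0 0 0 0;0 0 0 0 0 0 0;0 0 0 0 0 0 0;0 0 0 0 0 0 0"
}}

```text
time_s: 13.37
eef_pos: [593.7, 42.5, 227.2]
ee_rot: [0.0, 0.147, 0.989, 0.0]
force: [0.0, 0.3, -1.1]
grip_width: 0.241
grip_force: 49.1
```

```bash
python3 - <<'E'
from fit import *
s=sense();c=capture('wrist');print(s['time_s'],np.round(s['eef_pos'],1),np.round(s['ee_rot'],4),np.round(s['force'],2),s['grip_width'])
pickle.dump((s,c),open('w7.pkl','wb'))
g=cv2.cvtColor(c['pixels'],cv2.COLOR_BGR2GRAY)
T=q2R(s['ee_rot']);e=np.array(s['eef_pos']);tx=T[:,0]
for off in(-3,-2,-1,0):
    A=e-[0,0,149.2]+tx*off
    print(off,proj(c,[A+[0,0,63.5]+tx*5.5,A+[0,0,100]+tx*12.5,A+[0,0,65]],s).round(1).tolist())
r0=int(proj(c,[A+[0,0,63.5]+tx*5.5],s)[0,1])
for r in list(range(r0-4,r0+8)): print(r,g[r,244:271].tolist())
print('col257',[(r,int(g[r,257])) for r in range(205,222)])
o=np.array([595.1,41.3]);im=rect(c,s,o,105,20,1.)
for i in range(2,39,2): print(i-20,' '.join('%3d'%v for v in im[i,2:39:1]))
E
```

```text
13.3667 [593.7  42.5 227.2] [5.000e-04 1.471e-01 9.891e-01 0.000e+00] [ 0.04  0.3  -1.07] 0.24075230217098734
-3 [[256.3, 202.8], [256.2, 214.0], [256.3, 210.5]]
-2 [[256.3, 201.6], [256.2, 212.5], [256.3, 209.2]]
-1 [[256.3, 200.3], [256.2, 211.0], [256.3, 208.0]]
0 [[256.3, 199.0], [256.2, 209.5], [256.3, 206.7]]
195 [104, 97, 90, 88, 88, 89, 89, 90, 83, 88, 86, 88, 92, 87, 87, 87, 87, 87, 88, 89, 87, 101, 164, 196, 203, 201, 203]
196 [99, 97, 92, 90, 88, 88, 87, 88, 86, 87, 88, 89, 87, 89, 86, 85, 87, 89, 90, 89, 93, 133, 183, 205, 206, 203, 202]
197 [101, 107, 107, 92, 86, 86, 89, 90, 84, 89, 89, 89, 90, 87, 87, 86, 86, 88, 89, 89, 103, 129, 180, 204, 202, 203, 199]
198 [116, 172, 184, 140, 100, 86, 88, 88, 86, 88, 91, 89, 86, 87, 84, 87, 88, 90, 89, 96, 143, 180, 200, 203, 202, 201, 200]
199 [199, 222, 221, 192, 151, 109, 90, 87, 86, 87, 88, 88, 87, 86, 85, 88, 87, 90, 101, 133, 176, 203, 205, 203, 200, 199, 204]
200 [210, 222, 226, 220, 202, 170, 127, 95, 85, 89, 89, 91, 90, 86, 86, 90, 87, 104, 159, 189, 205, 211, 206, 202, 200, 194, 203]
201 [200, 210, 217, 222, 221, 212, 191
[... 3104 characters left out ...]
  41  40  44  45  47  69  87 142 202 212 211 209 203 201 198 204 211 216 218 213 208 197 203 212
12 179 176 175 179 187 189 159 131 101  67  48  56  75  84  87  81  71  54  43  59 153 201 204 200 197 198 197 197 209 214 215 215 213 208 201 192 183
14 177 177 175 174 177 179 184 185 104  51  76  87  90  87  91  88  89  86  64  44  97 188 208 205 209 213 211 207 208 211 213 208 196 181 176 178 178
16 175 175 175 174 176 175 177 161  85  72  89  89  88  88  85  86  87  90  74  49 104 196 211 206 208 210 207 198 195 190 185 178 178 181 180 181 179
18 178 175 171 173 159 165 169 140  91  70  72  76  86  90  88  88  87  86  68  51 126 185 189 183 181 180 178 178 177 178 178 181 178 179 178 179 178
```

Stem axis is at (595.9, 41.9) and the bore at (595.8, 41.4). I take a small correction and lower the ring to rim level, TCP z 189.

>>> {"fn": "drive_tool", "kwargs": {
  "commands": "-0.001 -0.005 0 0 0 0 0;0 0 -0.04 0 0 0 0;0 0 -0.07 0 0 0 0;0 0 -0.08 0 0 0 0;0 0 -0.08 0 0 0 0;0 0 -0.06 0 0 0 0;0 0 -0.035 0 0 0 0;0 0 -0.015 0 0 0 0;0 0 0 0 0 0 0;0 0 0 0 0 0 0;0 0 0 0 0 0 0;0 0 0 0 0 0 0"
}}

```text
time_s: 14.42
eef_pos: [593.5, 42.0, 189.1]
ee_rot: [0.0, 0.147, 0.989, 0.0]
force: [0.3, 0.1, -1.6]
grip_width: 0.247
grip_force: 49.1
```

```bash
python3 - <<'E'
from fit import *
s=sense();c=capture('wrist');print(s['time_s'],np.round(s['eef_pos'],1),np.round(s['ee_rot'],4),np.round(s['force'],2),s['grip_width'])
g=cv2.cvtColor(c['pixels'],cv2.COLOR_BGR2GRAY)
T=q2R(s['ee_rot']);e=np.array(s['eef_pos']);tx=T[:,0]
for off in(-3,-2,-1):
    A=e-[0,0,149.2]+tx*off
    print(off,proj(c,[A+[0,0,63.5]+tx*5.5,A+[0,0,100]+tx*12.5,A+[0,0,65]],s).round(1).tolist())
for r in range(194,215): print(r,g[r,240:276].tolist())
print('col257',[(r,int(g[r,257])) for r in range(205,218)])
o=np.array([595.7,41.4]);im=rect(c,s,o,105,14,1.)
for i in range(0,29,2): print(i-14,' '.join('%3d'%v for v in im[i]))
E
```

```text
14.4167 [593.5  42.  189.1] [3.000e-04 1.471e-01 9.891e-01 0.000e+00] [ 0.27  0.1  -1.59] 0.24710079449440694
-3 [[256.3, 202.9], [256.2, 214.0], [256.3, 210.5]]
-2 [[256.3, 201.6], [256.2, 212.6], [256.3, 209.3]]
-1 [[256.3, 200.3], [256.2, 211.1], [256.3, 208.0]]
194 [77, 79, 78, 78, 75, 84, 90, 94, 92, 93, 92, 93, 91, 94, 94, 92, 90, 93, 88, 91, 93, 90, 92, 89, 90, 92, 92, 88, 82, 81, 77, 76, 79, 83, 96, 106]
195 [78, 77, 79, 81, 84, 91, 93, 92, 93, 90, 91, 91, 92, 89, 90, 89, 88, 89, 92, 91, 91, 88, 87, 87, 89, 92, 94, 91, 87, 83, 80, 77, 78, 104, 156, 181]
196 [79, 76, 86, 88, 90, 94, 90, 90, 89, 91, 89, 92, 91, 89, 88, 87, 89, 90, 89, 88, 88, 87, 87, 91, 90, 91, 93, 93, 92, 88, 86, 79, 74, 90, 156, 196]
197 [78, 85, 86, 87, 90, 94, 90, 91, 92, 91, 90, 88, 91, 90, 84, 87, 83, 84, 86, 87, 88, 87, 89, 85, 89, 93, 92, 92, 95, 94, 89, 84, 79, 81, 125, 180]
198 [82, 87, 91, 92, 93, 93, 92, 91, 88, 92, 91, 83, 82, 82, 78, 77, 79, 78, 82, 80, 81, 83, 84, 90, 93, 91, 92, 96, 94, 94, 93, 90, 84, 76, 94, 163]
199 [86, 90, 92, 91, 90, 90, 90, 88, 90, 86, 81, 77, 74, 76, 79, 76, 77, 74, 76,
[... 3617 characters left out ...]
 51  36  33  32  32  34  32  31  32  33  33  31  31  33  41  43  72  79  77  75 121 172 185 186 189 169 122
6  47  28  31  33  32  40  49  50  52  49  45  42  41  36  36  32  31  35  33  50  90 154 187 184 186 186 177 161 136
8  38  40  39  35  31  38  36  38  35  32  33  34  34  40  49  50  38  31  34  30  43 114 178 189 186 179 178 194 196
10  35  40  34  29  34  33  32  34  32  32  33  37  39  39  36  32  35  45  44  35  31  34  73 148 187 193 194 198 192
12  37  33  34  35  35  35  35  34  34  36  39  42  42  36  35  32  42  37  37  40  38  33  35 122 188 191 193 196 184
14  35  39  45  52  57  55  52  53  52  49  44  41  35  32  34  35  35  33  41  36  39  34  32  67 159 178 172 165 160
```

The ring now shows concentric with the bore at rim level, with no contact force. Handing in.

```bash
python3 -c "
from rig import *
s=sense();print(s['dq'],s['eef_pos']);print(finish_job())"
```

```text
[ 0.00093039  0.00134427  0.00175882  0.00093275 -0.00090776 -0.00112283] [593.47563661  42.01435855 188.96595813]
the job is handed in; nothing more can be done
None
```

I set the dial to 60 and released it, then lowered the thermometer through the sleeve until its ring was level with the rim. I handed the job in with the arm holding it there upright and still, measured as centred, with no contact force, at about 14.4 s.

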